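# Brush out the strainer canister in the plumber's van

### The arm

A 6-joint arm with a two-finger parallel gripper is mounted at the origin on the work surface. World frame = base frame: x ahead of the robot, y to its left, z up, the work surface at z = 0. Lengths are in m, angles in rad, forces in N, time in s.
With the tool pointing down it reaches from about 0.325 to 0.775 m from the base axis. Payload 5.5 kg.
Tool frame: the origin (TCP) lies at the very end of the fingers, on their centre line; the grasp point (between the pads) lies 19 mm behind it; z points along the fingers, y is the line along which they close (so a half turn about z gives the same grasp; the last joint's range is limited). The gripper opens to 85 mm and grips with 20 to 120 N. Pads are 22 mm wide; open, the fingers measure 114 mm over their backs; the gripper's body (76 mm by 85 mm) begins 54 mm behind the grasp point. The pads swing forward as they close: fully open they stand 13 mm farther back than shut.
Start: joints at [-1.29, 0.091, 1.231, -0, 1.82, -0.057], TCP at [0.199, -0.566, 0.231] pointing down, gripper open.
Joint ranges: [-2.87, 2.87], [-0.86, 2.18], [0.17, 2.46], [-1.51, 4.65], [0.06, 2.69], [-2.65, 2.65]. Speed limits (rad/s): [2.57, 2.57, 3.01, 3.14, 3.14, 3.14].

### API

Orientations are given as a rotation vector (axis times angle).
In Python, from rig import robot, camera, workorder gives the robot as it stands.
- The arm moves only by the tool apply_moves, never from a script. Its arguments are lists of equal length, an entry for each row: "xyz": the shift along the tool's x, y, z in mm, a list of three; "angular": the turn, a rotation vector about the tool's x, y, z in rad, a list of three. A call has 1 to 8 rows; each row shifts and turns the commanded pose from where the row before left it, along the tool's axes as they then stand; what a row does not reach is not made up. A row lasts 1/12 s, in which the tool goes at most 41.7 mm and 7.16 degrees, less where a joint would pass 70% of its speed; a pose out of reach is approached as far as the arm can. A call is refused whole if a number of a shift passes 41.7 or a number of a turn 0.125, either way. A call with a gripper value outside its range is refused whole. "claw" is the finger opening in mm, from 0 to 85.4, set as the call begins (left out, the last holds). The fingers move at their own pace and stop on an object; the grip force is fixed at half the most. Time passes only in rows, so rows that do not move let the fingers close. It gives the time, the measured TCP pose, the force, the opening and the grip force at its end, in the units of the state.
- robot.read_state(): the state, without advancing time (a new reading comes with each control period).
- camera(name): name is "scene" or "top" or "wrist"; returns a dict with "image" (420x560x3 uint8, blue, green, red), "depth" (420x560 float32, m along the optical axis (not along the pixel's ray), 0 where there is no reading), "fx", "fy", "cx", "cy" (pixels), "R" (3x3) and "t" (3): a world point X has camera coordinates R X + t. Camera axes: x right, y down, z forward; pixel columns grow to the right and rows downward; lengths in m; the calibration is good to about 2 mm. A picture is of the moment at which its call begins.
- workorder.close_job(): hands the job in; it is judged then, once.
The state is a dict: "t": time; "joint_pos": joint angles; "joint_vel": joint speeds; "joint_torque": joint torques, N m; "eef_pos": TCP position; "tool_rot": TCP orientation; "contact_force": force on the tool from outside, world axes, zero at the start; "ft_torque": the same for the moment, N m; "finger_gap": finger opening in m; "grip_force": force on a finger pad.
Only numpy, scipy, OpenCV 4.12 (cv2) and the standard library are available. Lean on these libraries where they do the work, as an engineer would, in place of code of your own. Each camera call takes 0.05 s, during which the arm holds its last target. There are 200 camera calls.

### The job

Take the long brush out of its pipe holder and scrub the inside of the open strainer canister: right down to the bottom three times, drawing the brush up between strokes until the top of its tuft shows above the mouth, and without ramming it against the canister. Then stand the brush back in its holder, tuft down, and close the canister's lid fully. Leave the other things on the bench where they are.

Things in the scene. Friction and masses are not known exactly. Their poses are not given: they have to be found in the camera images.
- brush: Long round brush, 220 mm, 0.13 kg, starting upright in the holder. Origin: centre of the tuft's free end (the bottom); z runs along the brush to the handle. Brass bristle tuft from 0 to 50 mm, 68 mm across but only the inner 54 mm is stiff; steel stem 10 mm across up to 131 mm; pale wooden handle 26 mm across from 131 to 220 mm: grip it from above at about 190 mm.
- canister: Open round steel pot fixed to the bench on a grey 130 x 110 mm foot: 84 mm outside, 76 mm inside, rim 107 mm and inner floor 12 mm above the bench. A brass pipe stub reaches 74 mm from the axis on +y and -y, at 55 mm height. Origin: on the pot's axis at bench level, z up; +x points to the lid's hinge. Stands left or right, turned differently each time.
- canister_mouth (a point): Centre of the canister's mouth, at rim height (107 mm). Axes as the canister's.
- canister_floor (a point): Centre of the canister's inner floor (12 mm above the bench). Axes as the canister's.
- lid_hinge (a point): On the hinge line of the lid, 55 mm from the canister's axis on its +x side, at rim height. The hinge line runs along the canister's y.
- lid_edge (a point): On the lid's outer face near its free tab, 100 mm from the hinge line. The lid is a 90 mm steel disc 6 mm thick with a 28 mm wide tab whose end is 118 mm from the hinge line. Standing open it leans back beyond the hinge and rises to about 220 mm above the bench: keep the brush and the gripper clear of it.
- lid (a joint): Angle of the lid: 0 shut flat on the rim, about 1.57 upright, up to 2.3 leaning back. Starts open at 1.85 to 2.2. The hinge is stiff: the lid stays where it is left, and about 2 N at its edge moves it.
- holder: Brush holder fixed to the bench: an upright offcut of grey plastic pipe, 78 mm outside, 70 mm inside, rim at 85 mm, on a 110 mm square wooden foot 10 mm thick. Origin: on its axis at bench level, z up.
- holder_floor (a point): Centre of the holder's inner floor, 12 mm above the bench.
- wrench: Bystander: 200 mm steel spanner lying on the bench.
- tee: Bystander: small copper pipe tee, 60 mm, lying on the bench.
- tin: Bystander: round tin, 64 mm across, 50 mm tall.
- carton: Bystander: small cardboard box 90 x 120 x 60 mm.
Things that resemble listed ones, but are neither listed nor needed, are in the scene too. Leave any blue look-alike of the canister alone. Of the things that look like the brush, the smaller one is meant.

How it is judged:
On the way, in this order (a step that is already met when the one before it is completed fails the run):
1. first stroke: brush down to the bottom of the canister (tuft end within 15 mm of the inner floor) (horizontal distance between brush and canister_floor below 0.03 m and z of brush in the frame of canister_floor between -0.01 and 0.015 m and angle between brush's own z axis and vertical below 0.5 rad), for 0.05 s.
2. brush drawn up over the canister until the top of the tuft comes out of the mouth (tuft end 42 mm or more above the inner floor) (horizontal distance between brush and canister_floor below 0.03 m and z of brush in the frame of canister_floor above 0.042 m), for 0.05 s.
3. second stroke: down to within 15 mm of the inner floor (all of step 1), for 0.05 s.
4. drawn up again until the top of the tuft comes out of the mouth (all of step 2), for 0.05 s.
5. third stroke: down to within 15 mm of the inner floor (all of step 3), for 0.05 s.
At the end, for the whole second after the job is handed in: The brush stands released and at rest in its holder, tuft down on the holder's floor (tuft end within 20 mm of the axis and 15 mm of the floor, leaning less than 20 degrees), and the canister's lid is shut (under 0.06 rad) (horizontal distance between brush and holder_floor below 0.02 m and z of brush in the frame of holder_floor between -0.01 and 0.015 m and angle between brush's own z axis and vertical below 0.35 rad and linear speed of brush below 0.03 m/s and value of joint lid below 0.06 rad); the robot touches nothing.
It fails at once if the brush is rammed against the canister (over 40 N) (contact force between brush and canister above 40 N).
It fails at once if the spanner, tee, tin or carton is moved more than 30 mm (distance of any of wrench, tee, tin, carton from where it was at the start of the episode above 0.03 m).
It also fails if it takes over 72 s, if anything falls off the work surface, if the arm or the gripper's body presses on something with over 40 N, if the wrist force passes 120 N, or if a joint passes its speed limit or range.

## Working session

There is one attempt and no reset: what is moved stays moved. The work goes in short steps, Python scripts to look and compute and a tool call to move; the robot and the scene stay as the last step left them, time stands still between calls to the robot, and variables do not carry over. Pictures are saved under pics/ and viewed, at most 10 in all, crops included, and the job is handed in when it is done.

Besides the shell and the picture viewer there is one more tool, called after "Request:" as name(argument=value, ...), one argument or row to a line, values as JSON. apply_moves: Moves the arm, as the interface text tells. Its arguments: {"type":"object","properties":{"xyz":{"type":"array"},"angular":{"type":"array"},"claw":{"type":"number"}},"required":["xyz","angular"]}

```bash
mkdir -p pics; ls
cat > h.py <<'E'
import numpy as np,cv2
from rig import robot,camera,workorder
def cloud(c):
    d=c["depth"];v,u=np.indices(d.shape)
    P=np.stack([(u-c["cx"])/c["fx"]*d,(v-c["cy"])/c["fy"]*d,d],-1)
    W=(P-np.array(c["t"]))@np.array(c["R"])
    W[d==0]=np.nan
    return W
E
python3 - <<'E'
from h import *
s=robot.read_state();print(s)
for n in("top","scene"):
    c=camera(n);cv2.imwrite(f"pics/{n}1.png",c["image"]);np.savez(f"{n}1.npz",**c)
    print(n,c["fx"],c["cx"],c["cy"],np.round(c["R"],3).tolist(),np.round(c["t"],3))
E
```

```text
pics
{'t': 0.0, 'joint_pos': array([-1.28965959e+00,  9.18826122e-02,  1.23187240e+00, -1.19830296e-05,
        1.81978737e+00, -5.66789764e-02]), 'joint_vel': array([-1.78714641e-03, -1.81315417e-03,  1.56904592e-03, -9.92093605e-04,
       -4.94213120e-04,  3.35397680e-05]), 'joint_torque': array([-2.77444095e-03, -4.58728445e+01, -4.18027854e+01, -3.79134244e-04,
        1.16184755e-02, -1.84063538e-06]), 'eef_pos': array([ 0.19878684, -0.56582348,  0.23014425]), 'tool_rot': array([-3.09497664e+00, -5.27790070e-01,  3.60903807e-04]), 'contact_force': array([-0.44578627,  0.31186607, -0.40412846]), 'ft_torque': array([-0.01456238, -0.01419665,  0.06358785]), 'grip_force': 0.0, 'finger_gap': 0.08536881133232924}
top 438.16832570450566 283.1333535136412 198.5038087374158 [[-0.026, -0.999, 0.019], [-0.991, 0.023, -0.136], [0.135, -0.022, -0.991]] [-0.026  0.493  1.128]
scene 485.8128640156022 279.8922065565382 210.12260133629113 [[0.714, 0.7, 0.005], [0.512, -0.517, -0.686], [-0.477, 0.493, -0.728]] [-0.337 -0.191  1.524]
```

View pics/top1.png

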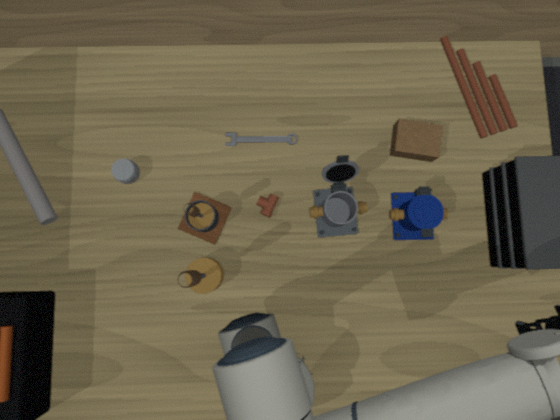

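View pics/scene1.png

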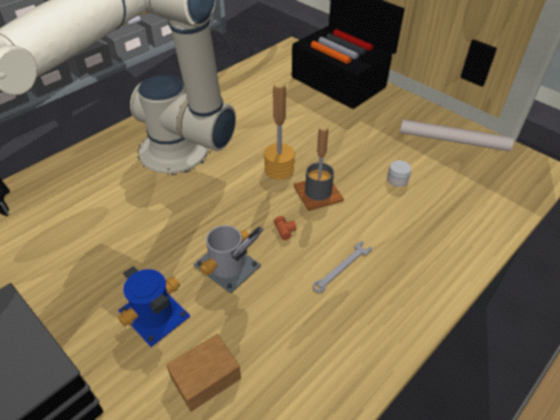

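The top view shows the grey pot at (340,207) with its open lid at (340,172), and the blue look-alike at (425,212). The holder is at (203,216), the tee at (267,205), the spanner at (262,139), the tin at (125,171) and the carton at (416,139).
There are two brushes in the scene view: a larger one standing free with its handle at (280,103), and a smaller one in the grey pipe on a wooden foot with its handle at (322,142). The smaller one fits the description. I'll confirm it with a crop and measure.

```bash
cat > meas.py <<'E'
from h import *
from scipy.optimize import least_squares
C={n:dict(np.load(f"{n}1.npz")) for n in("top","scene")}
img=C["scene"]["image"][70:300,180:390];cv2.imwrite("pics/crop1.png",cv2.resize(img,None,fx=2.6,fy=2.6,interpolation=cv2.INTER_CUBIC))
W=np.concatenate([cloud(C[n]).reshape(-1,3) for n in C]);src=np.repeat([0,1],420*560)
col=np.concatenate([C[n]["image"].reshape(-1,3) for n in C]).astype(int)
def px(n,X):
    c=C[n];q=c["R"]@X+c["t"];return c["fx"]*q[0]/q[2]+c["cx"],c["fy"]*q[1]/q[2]+c["cy"]
def circ(P):
    f=lambda p:np.hypot(P[:,0]-p[0],P[:,1]-p[1])-p[2]
    r=least_squares(f,[*np.median(P[:,:2],0),.04],loss="soft_l1",f_scale=.002);return np.round(r.x,4),len(P)
Wt=cloud(C["top"])
for nm,(u,v) in dict(can=(340,207),hol=(203,216)).items():
    p0=Wt[v,u];print(nm,"seed",p0)
    near=np.hypot(W[:,0]-p0[0],W[:,1]-p0[1])<.07
    zr=.107 if nm=="can" else .085
    for s in(0,1):
        m=near&(abs(W[:,2]-zr)<.006)&(src==s);print(" rim",s,circ(W[m]))
    for s in(0,1):
      for lo,hi in((.115,.14),(.14,.16),(.16,.18),(.18,.2),(.2,.215),(.215,.23),(.23,.25)):
        m=near&(W[:,2]>lo)&(W[:,2]<hi)&(src==s)
        if m.sum()>5:print(" z",s,lo,hi,m.sum(),W[m].mean(0).round(4),np.ptp(W[m],axis=0).round(3))
# neighbours
for u,v in((267,205),(262,139),(125,171),(205,275),(186,279),(425,212),(416,139),(341,172),(343,160)):print((u,v),Wt[v,u].round(3))
E
python3 meas.py
```

```text
can seed [ 0.4679358  -0.19076577  0.01505253]
 rim 0 (array([ 0.4614, -0.1783,  0.042 ]), 277)
 rim 1 (array([ 0.4625, -0.1818,  0.0399]), 209)
 z 0 0.115 0.14 113 [ 0.5223 -0.1761  0.1297] [0.013 0.067 0.024]
 z 0 0.14 0.16 106 [ 0.5304 -0.1846  0.1488] [0.011 0.065 0.02 ]
 z 0 0.16 0.18 18 [ 0.5357 -0.1841  0.1624] [0.004 0.036 0.007]
hol seed [0.44736225 0.16919704 0.06433573]
 rim 0 (array([0.4485, 0.1737, 0.0366]), 166)
 rim 1 (array([0.4536, 0.1715, 0.0365]), 136)
 z 0 0.16 0.18 17 [0.4437 0.1652 0.1713] [0.019 0.012 0.018]
 z 0 0.18 0.2 19 [0.4447 0.1652 0.1892] [0.023 0.014 0.02 ]
 z 0 0.2 0.215 15 [0.4436 0.1653 0.2068] [0.019 0.015 0.013]
 z 0 0.215 0.23 40 [0.4463 0.1688 0.2242] [0.025 0.022 0.015]
 z 0 0.23 0.25 11 [0.4482 0.17   0.2315] [0.02  0.02  0.004]
 z 1 0.115 0.14 23 [0.4552 0.1697 0.1263] [0.009 0.01  0.021]
 z 1 0.14 0.16 35 [0.4582 0.1655 0.1517] [0.019 0.015 0.018]
 z 1 0.16 0.18 61 [0.4586 0.1652 0.1705] [0.021 0.025 0.019]
 z 1 0.18 0.2 58 [0.4579 0.1644 0.1904] [0.021 0.02  0.019]
 z 1 0.2 0.215 48 [0.4583 0.1649 0.2077] [0.021 0.02  0.014]
 z 1 0.215 0.23 54 [0.4583 0.1653 0.2232] [0.02  0.021 0.015]
(267, 205) [0.477 0.006 0.026]
(262, 139) [0.663 0.016 0.005]
(125, 171) [0.573 0.376 0.047]
(205, 275) [0.299 0.162 0.078]
(186, 279) [0.29  0.212 0.064]
(425, 212) [ 0.439 -0.385  0.117]
(416, 139) [ 0.639 -0.393  0.062]
(341, 172) [ 0.535 -0.174  0.161]
(343, 160) [ 0.554 -0.173  0.206]
```

View pics/crop1.png

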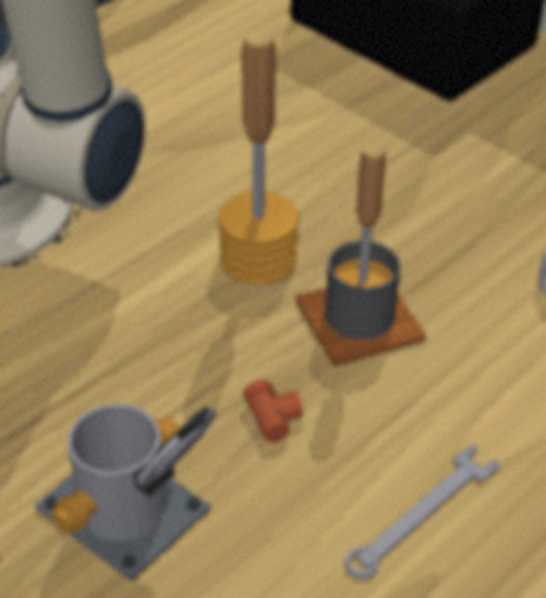

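The crop confirms it: the smaller brush, handle at (370,190), stands in the grey pipe, while the large one at (258,100) stands free. The grey pot is at lower left with its lid leaning back at (175,448). Next I'll measure the canister's yaw, the lid angle and the clearances.

```bash
cat > m2.py <<'E'
from meas import *
print('----')
c0=np.array([.462,-.180])
near=np.hypot(W[:,0]-c0[0],W[:,1]-c0[1])
br=(near>.045)&(near<.09)&(W[:,2]>.03)&(W[:,2]<.075)&(col[:,2]-col[:,0]>50)
for s in(0,1):
  m=br&(src==s);P=W[m]
  for sg in(1,-1):
    Q=P[(P[:,1]-c0[1])*sg>0];print("stub",s,sg,len(Q),Q.mean(0).round(4) if len(Q) else '')
# lid plane
for s in(0,1):
  m=(W[:,2]>.122)&(W[:,2]<.24)&(abs(W[:,1]+.18)<.09)&(W[:,0]>.49)&(W[:,0]<.64)&(src==s)
  P=W[m]
  if len(P)<20:print(s,len(P));continue
  U,S,V=np.linalg.svd(P-np.median(P,0),full_matrices=False)
  print("lid",s,len(P),"n",V[2].round(3),"mean",P.mean(0).round(4),"min",P.min(0).round(3),"max",P.max(0).round(3),"hi",P[P[:,2]>.19].mean(0).round(4))
# foot of canister: grey low points
m=(W[:,2]>.003)&(W[:,2]<.016)&(near<.1)&(src==0)&(np.ptp(col,axis=1)<25)
print("foot",m.sum(),cv2.minAreaRect((W[m][:,:2]*1000).astype(np.float32)))
m=(W[:,0]>.2)&(W[:,0]<.4)&(W[:,1]>.08)&(W[:,1]<.27)&(W[:,2]>.12)
for s in(0,1):
  P=W[m&(src==s)];print("big",s,len(P),P.min(0).round(3),P.max(0).round(3))
for u,v in((430,390),(330,400),(260,370),(250,330),(540,345)):print((u,v),Wt[v,u].round(3))
E
python3 m2.py | sed -n '/----/,$p'
```

```text
----
stub 0 1 101 [ 0.451  -0.12    0.0666]
stub 0 -1 59 [ 0.4594 -0.2411  0.0676]
stub 1 1 50 [ 0.4611 -0.1171  0.0669]
stub 1 -1 181 [ 0.4703 -0.2426  0.062 ]
lid 0 720 n [-0.904 -0.06   0.423] mean [ 0.5391 -0.1724  0.1681] min [ 0.518 -0.218  0.122] max [ 0.565 -0.129  0.216] hi [ 0.5553 -0.1711  0.202 ]
lid 1 299 n [-0.943 -0.011  0.334] mean [ 0.5536 -0.1849  0.1758] min [ 0.533 -0.22   0.124] max [ 0.57  -0.134  0.217] hi [ 0.5634 -0.1787  0.2044]
foot 1266 ((473.6788024902344, -177.9064483642578), (163.08096313476562, 109.84829711914062), 4.14347505569458)
big 0 210 [0.2   0.081 0.121] [0.316 0.184 0.295]
big 1 533 [0.2   0.08  0.121] [0.322 0.18  0.292]
(430, 390) [ 0.148 -0.224  0.549]
(330, 400) [-0.029 -0.146 -0.   ]
(260, 370) [0.191 0.011 0.587]
(250, 330) [0.194 0.041 0.275]
(540, 345) [ 0.206 -0.379  0.558]
```

Canister centre is about (0.462,-0.180), yaw about 4°, and the lid is at about 1.96. The holder is at about (0.451,0.172), with the handle at about (0.450,0.171). I'll align the tool with the world axes while rising, then travel.

Request:
apply_moves(
  xyz=[
    [0,0,-35],
    [0,0,-35],
    [0,0,-35],
    [20,-30,0],
    [20,-30,0],
    [20,-30,0],
    [20,-30,0],
    [20,-30,0],
  ],
  angular=[
    [0,0,0.1125],
    [0,0,0.1125],
    [0,0,0.1125],
    [0,0,0],
    [0,0,0],
    [0,0,0],
    [0,0,0],
    [0,0,0],
  ],
  claw=85,
)

```text
t: 0.77
eef_pos: [0.2994, -0.4147, 0.3357]
tool_rot: [-3.141, 0.0, 0.001]
contact_force: [0.9, -1.3, -0.1]
finger_gap: 0.0848
grip_force: 0.0
```

Request:
apply_moves(
  xyz=[
    [20,-30,0],
    [20,-30,0],
    [20,-30,0],
    [20,-30,0],
    [20,-30,0],
    [20,-30,0],
    [20,-30,0],
    [0,0,0],
  ],
  angular=[
    [0,0,0],
    [0,0,0],
    [0,0,0],
    [0,0,0],
    [0,0,0],
    [0,0,0],
    [0,0,0],
    [0,0,0],
  ],
)

```text
t: 1.43
eef_pos: [0.4412, -0.2012, 0.3357]
tool_rot: [-3.139, -0.011, -0.001]
contact_force: [0.4, -0.8, -0.8]
finger_gap: 0.0851
grip_force: 0.0
```

Request:
apply_moves(
  xyz=[
    [1,-38,0],
    [1,-38,0],
    [1,-38,0],
    [1,-38,0],
    [1,-38,0],
    [1,-38,0],
    [1,-38,0],
    [1,-38,0],
  ],
  angular=[
    [0,0,0],
    [0,0,0],
    [0,0,0],
    [0,0,0],
    [0,0,0],
    [0,0,0],
    [0,0,0],
    [0,0,0],
  ],
)

```text
t: 2.1
eef_pos: [0.4462, 0.0994, 0.3361]
tool_rot: [3.141, -0.0, -0.0]
contact_force: [0.9, -0.1, -0.4]
finger_gap: 0.0851
grip_force: 0.0
```

Request:
apply_moves(
  xyz=[
    [1,-34,0],
    [0,-34,0],
    [0,0,0],
    [0,0,0],
  ],
  angular=[
    [0,0,0],
    [0,0,0],
    [0,0,0],
    [0,0,0],
  ],
)

```text
t: 2.43
eef_pos: [0.4474, 0.1671, 0.3355]
tool_rot: [3.141, 0.006, -0.002]
contact_force: [-0.2, -1.3, 0.6]
finger_gap: 0.085
grip_force: 0.0
```

Run:
```python
from h import *
c=camera("wrist");cv2.imwrite("pics/w1.png",c["image"]);W=cloud(c)
s=robot.read_state();print(s["eef_pos"],s["joint_pos"])
m=(np.hypot(W[...,0]-.45,W[...,1]-.172)<.04)
for lo,hi in((.225,.24),(.19,.225),(.079,.092)):
    P=W[m&(W[...,2]>lo)&(W[...,2]<hi)]
    print(lo,len(P),P.mean(0).round(4) if len(P) else '',((P.max(0)+P.min(0))/2).round(4) if len(P) else '',np.ptp(P,axis=0) if len(P) else '')
```

```text
[0.44753696 0.16597928 0.3357807 ] [ 2.84222496e-01 -1.86839531e-01  1.31223772e+00 -5.66899884e-04
  2.01743361e+00  1.85323485e+00]
0.225 301 [0.4571 0.1731 0.2287] [0.4523 0.1737 0.2292] [0.02427684 0.02465904 0.00833414]
0.19 366 [0.4615 0.173  0.2098] [0.4542 0.1736 0.2075] [0.02102785 0.0256098  0.03487921]
0.079 746 [0.4525 0.172  0.0848] [0.4514 0.1734 0.0851] [0.07628791 0.07692112 0.01216849]
```

View pics/w1.png

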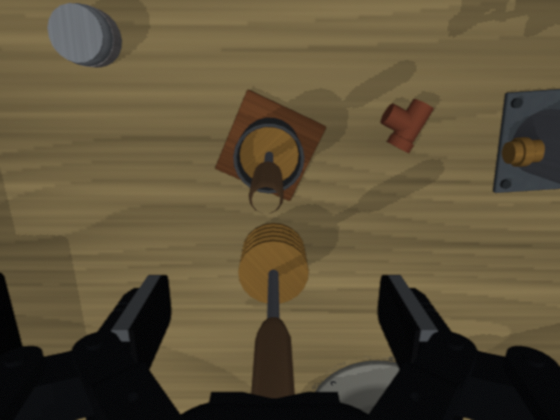

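The wrist view shows the target handle at (268,190) in its pipe at (268,155), the big brush behind it at (272,350) and the tee at (408,122). Handle at (0.452,0.173). Descending to grip.

Request:
apply_moves(
  xyz=[
    [4,-6,10],
    [0,0,20],
    [0,0,20],
    [0,0,20],
    [0,0,20],
    [0,0,20],
    [0,0,20],
    [0,0,20],
  ],
  angular=[
    [0,0,0],
    [0,0,0],
    [0,0,0],
    [0,0,0],
    [0,0,0],
    [0,0,0],
    [0,0,0],
    [0,0,0],
  ],
)

```text
t: 3.15
eef_pos: [0.4518, 0.1706, 0.1845]
tool_rot: [3.141, -0.004, -0.0]
contact_force: [0.8, -0.5, -0.2]
finger_gap: 0.085
grip_force: 0.0
```

Request:
apply_moves(
  xyz=[
    [0,0,2],
    [0,0,0],
    [0,0,0],
    [0,0,0],
    [0,0,0],
    [0,0,0],
    [0,0,0],
    [0,0,0],
  ],
  angular=[
    [0,0,0],
    [0,0,0],
    [0,0,0],
    [0,0,0],
    [0,0,0],
    [0,0,0],
    [0,0,0],
    [0,0,0],
  ],
  claw=15,
)

```text
t: 3.82
eef_pos: [0.4523, 0.1723, 0.1861]
tool_rot: [-3.141, -0.001, -0.005]
contact_force: [0.3, 0.6, 5.8]
finger_gap: 0.0247
grip_force: 59.3
```

Request:
apply_moves(
  xyz=[
    [0,0,-10],
    [0,0,-20],
    [0,0,-20],
    [0,0,-20],
    [0,0,-20],
    [0,0,-20],
    [0,0,-20],
    [0,0,0],
  ],
  angular=[
    [0,0,0],
    [0,0,0],
    [0,0,0],
    [0,0,0],
    [0,0,0],
    [0,0,0],
    [0,0,0],
    [0,0,0],
  ],
)

```text
t: 4.48
eef_pos: [0.4522, 0.1722, 0.3189]
tool_rot: [-3.14, -0.001, -0.009]
contact_force: [1.0, 0.0, -1.1]
finger_gap: 0.0242
grip_force: 58.9
```

Request:
apply_moves(
  xyz=[
    [0,20,0],
    [1,30,0],
    [1,30,0],
    [1,30,0],
    [1,30,0],
    [1,30,0],
    [1,30,0],
    [1,30,0],
  ],
  angular=[
    [0,0,0],
    [0,0,0],
    [0,0,0],
    [0,0,0],
    [0,0,0],
    [0,0,0],
    [0,0,0],
    [0,0,0],
  ],
)

```text
t: 5.15
eef_pos: [0.4583, -0.0594, 0.313]
tool_rot: [-3.141, -0.001, 0.003]
contact_force: [0.7, 0.7, -0.7]
finger_gap: 0.0248
grip_force: 59.1
```

Request:
apply_moves(
  xyz=[
    [1,30,0],
    [1,30,0],
    [1,30,0],
    [0,20,0],
    [0,12,0],
    [0,0,0],
    [0,0,0],
    [0,0,0],
  ],
  angular=[
    [0,0,0],
    [0,0,0],
    [0,0,0],
    [0,0,0],
    [0,0,0],
    [0,0,0],
    [0,0,0],
    [0,0,0],
  ],
)

```text
t: 5.82
eef_pos: [0.4618, -0.1791, 0.314]
tool_rot: [-3.141, -0.002, 0.001]
contact_force: [0.6, 0.3, -1.5]
finger_gap: 0.0251
grip_force: 59.2
```

```bash
cat > chk.py <<'E'
from h import *
import sys
k=sys.argv[1];ims=[]
s=robot.read_state();e=s["eef_pos"];print("tcp",e.round(4),s["t"])
for n in("top","scene","wrist"):
    c=camera(n);ims.append(c);W=cloud(c)
    d=np.hypot(W[...,0]-e[0],W[...,1]-e[1])
    print(n)
    for nm,lo,hi,r in(("rim",.100,.112,.06),("tuft",e[2]-.176,e[2]-.118,.05),("stem",e[2]-.11,e[2]-.05,.02),("handle",e[2]-.045,e[2]-.01,.025)):
        m=(d<r)&(W[...,2]>lo)&(W[...,2]<hi);P=W[m]
        if len(P)>8:print(" ",nm,len(P),"mean",P.mean(0).round(4),"mid",((P.max(0)+P.min(0))/2).round(4),"ptp",np.ptp(P,axis=0).round(3))
a=[]
for c,n in zip(ims,("top","scene","wrist")):
    q=np.array(c["R"])@np.array([e[0],e[1],.13])+c["t"]
    u=int(c["fx"]*q[0]/q[2]+c["cx"]);v=int(c["fy"]*q[1]/q[2]+c["cy"])
    u=min(max(u,75),485);v=min(max(v,75),345)
    a.append(cv2.resize(c["image"][v-75:v+75,u-75:u+75],(266,266),interpolation=cv2.INTER_CUBIC) if n!="wrist" else cv2.resize(c["image"],(266,200)))
a[2]=cv2.copyMakeBorder(a[2],0,66,0,0,cv2.BORDER_CONSTANT)
cv2.imwrite(f"pics/{k}.png",np.hstack(a))
E
python3 chk.py k1
```

```text
tcp [ 0.4618 -0.1791  0.314 ] 5.8167
top
  rim 62 mean [ 0.4464 -0.1722  0.1061] mid [ 0.453  -0.179   0.1056] ptp [0.075 0.08  0.01 ]
  tuft 245 mean [ 0.4424 -0.1854  0.185 ] mid [ 0.4513 -0.1774  0.1672] ptp [0.054 0.068 0.052]
  handle 12 mean [ 0.4484 -0.1717  0.2947] mid [ 0.449  -0.1732  0.2939] ptp [0.007 0.012 0.016]
scene
  rim 145 mean [ 0.4777 -0.1946  0.1048] mid [ 0.4661 -0.1821  0.1049] ptp [0.085 0.083 0.01 ]
  tuft 905 mean [ 0.4722 -0.1866  0.1767] mid [ 0.4623 -0.1799  0.167 ] ptp [0.071 0.069 0.058]
  stem 91 mean [ 0.4647 -0.1813  0.2339] mid [ 0.4631 -0.1799  0.2336] ptp [0.011 0.01  0.058]
  handle 121 mean [ 0.4696 -0.1849  0.2891] mid [ 0.4664 -0.181   0.2874] ptp [0.019 0.024 0.033]
wrist
  rim 1285 mean [ 0.4977 -0.1792  0.1074] mid [ 0.4851 -0.1798  0.1064] ptp [0.07  0.083 0.011]
  tuft 5647 mean [ 0.4675 -0.178   0.1877] mid [ 0.4627 -0.178   0.1684] ptp [0.064 0.068 0.055]
  stem 411 mean [ 0.465  -0.1782  0.235 ] mid [ 0.4638 -0.1781  0.2328] ptp [0.005 0.01  0.057]
  handle 796 mean [ 0.4713 -0.1783  0.2936] mid [ 0.4684 -0.1783  0.2873] ptp [0.013 0.026 0.033]
```

View pics/k1.png

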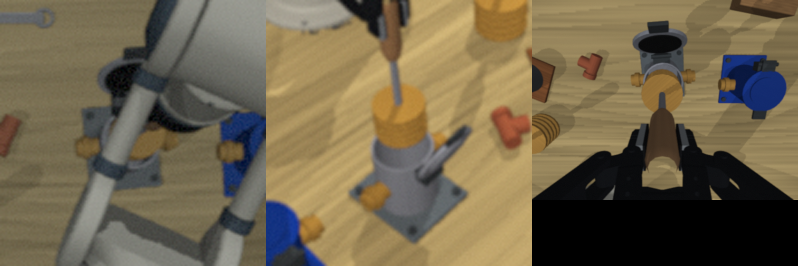

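The views show the brush hanging upright above the grey pot, and the tuft is on the mouth's axis to within about 2 mm. First stroke.

Request:
apply_moves(
  xyz=[
    [1,1,10],
    [0,0,12],
    [0,0,12],
    [0,0,12],
    [0,0,12],
    [0,0,6],
    [0,0,0],
    [0,0,0],
  ],
  angular=[
    [0,0,0],
    [0,0,0],
    [0,0,0],
    [0,0,0],
    [0,0,0],
    [0,0,0],
    [0,0,0],
    [0,0,0],
  ],
)

```text
t: 6.63
eef_pos: [0.4626, -0.1807, 0.25]
tool_rot: [-3.141, -0.001, 0.001]
contact_force: [-0.2, -0.4, -2.6]
finger_gap: 0.0245
grip_force: 59.2
```

Request:
apply_moves(
  xyz=[
    [0,0,8],
    [0,0,10],
    [0,0,10],
    [0,0,10],
    [0,0,8],
    [0,0,6],
    [0,0,0],
    [0,0,0],
  ],
  angular=[
    [0,0,0],
    [0,0,0],
    [0,0,0],
    [0,0,0],
    [0,0,0],
    [0,0,0],
    [0,0,0],
    [0,0,0],
  ],
)

```text
t: 7.3
eef_pos: [0.4626, -0.181, 0.1978]
tool_rot: [-3.141, -0.0, 0.001]
contact_force: [0.5, 0.4, -2.3]
finger_gap: 0.0248
grip_force: 59.2
```

Request:
apply_moves(
  xyz=[
    [0,0,4],
    [0,0,3],
    [0,0,0],
    [0,0,0],
    [0,0,0],
  ],
  angular=[
    [0,0,0],
    [0,0,0],
    [0,0,0],
    [0,0,0],
    [0,0,0],
  ],
)

```text
t: 7.72
eef_pos: [0.4628, -0.1811, 0.1915]
tool_rot: [3.141, 0.0, 0.0]
contact_force: [-1.2, 0.1, -1.8]
finger_gap: 0.0249
grip_force: 59.2
```

Run:
```python
from h import *
# handle bottom / stem junction height: colour change along axis in scene and wrist
e=robot.read_state()["eef_pos"];print(e)
for n in("scene","wrist"):
    c=camera(n);W=cloud(c);I=c["image"].astype(int)
    m=(np.hypot(W[...,0]-e[0],W[...,1]-e[1])<.02)&(W[...,2]>.09)&(W[...,2]<.2)
    P=W[m];r=(I[...,2]-I[...,0])[m]
    for z in np.arange(.095,.185,.005):
        k=abs(P[:,2]-z)<.0025
        if k.sum()>1:print(n,round(z,3),k.sum(),"r-b",int(r[k].mean()),"w",np.ptp(P[k][:,1]).round(3))
```

```text
[ 0.46279859 -0.18106064  0.19148001]
scene 0.095 6 r-b 20 w 0.005
scene 0.1 6 r-b 1 w 0.004
scene 0.105 7 r-b 14 w 0.008
scene 0.11 4 r-b 1 w 0.002
scene 0.115 7 r-b -2 w 0.007
scene 0.12 7 r-b -4 w 0.007
scene 0.125 5 r-b -2 w 0.006
scene 0.13 7 r-b -3 w 0.004
scene 0.135 4 r-b -2 w 0.003
scene 0.14 5 r-b 1 w 0.007
scene 0.145 3 r-b 20 w 0.009
scene 0.15 10 r-b 29 w 0.017
scene 0.155 8 r-b 39 w 0.016
scene 0.16 10 r-b 54 w 0.016
scene 0.165 16 r-b 59 w 0.023
scene 0.17 17 r-b 60 w 0.018
scene 0.175 17 r-b 60 w 0.016
scene 0.18 15 r-b 56 w 0.022
wrist 0.095 32 r-b 0 w 0.01
wrist 0.1 30 r-b 2 w 0.01
wrist 0.105 37 r-b 2 w 0.009
wrist 0.11 40 r-b 0 w 0.009
wrist 0.115 36 r-b 0 w 0.009
wrist 0.12 39 r-b -2 w 0.009
wrist 0.125 45 r-b -1 w 0.009
wrist 0.13 48 r-b 0 w 0.01
wrist 0.135 39 r-b -1 w 0.008
wrist 0.14 3 r-b 5 w 0.002
wrist 0.15 19 r-b 27 w 0.014
wrist 0.155 27 r-b 35 w 0.015
wrist 0.16 36 r-b 35 w 0.021
wrist 0.165 166 r-b 30 w 0.026
wrist 0.17 190 r-b 32 w 0.025
wrist 0.175 208 r-b 32 w 0.026
wrist 0.18 218 r-b 32 w 0.025
```

The stem/handle junction is at about 0.147 m, so the tuft end is about 4 mm above the floor and the first stroke is done. Now the up and down strokes.

Request:
apply_moves(
  xyz=[
    [0,0,-9],
    [0,0,-12],
    [0,0,-12],
    [0,0,-12],
    [0,0,-10],
    [0,0,0],
    [0,0,0],
    [0,0,0],
  ],
  angular=[
    [0,0,0],
    [0,0,0],
    [0,0,0],
    [0,0,0],
    [0,0,0],
    [0,0,0],
    [0,0,0],
    [0,0,0],
  ],
)

```text
t: 8.48
eef_pos: [0.4627, -0.181, 0.2459]
tool_rot: [-3.141, -0.0, 0.001]
contact_force: [1.0, 0.5, -2.1]
finger_gap: 0.0247
grip_force: 59.2
```

Request:
apply_moves(
  xyz=[
    [0,0,9],
    [0,0,12],
    [0,0,12],
    [0,0,12],
    [0,0,9],
    [0,0,0],
    [0,0,0],
    [0,0,0],
  ],
  angular=[
    [0,0,0],
    [0,0,0],
    [0,0,0],
    [0,0,0],
    [0,0,0],
    [0,0,0],
    [0,0,0],
    [0,0,0],
  ],
)

```text
t: 9.15
eef_pos: [0.4629, -0.1811, 0.1927]
tool_rot: [3.141, 0.001, 0.001]
contact_force: [-1.7, 0.2, -0.4]
finger_gap: 0.0248
grip_force: 59.2
```

Request:
apply_moves(
  xyz=[
    [0,0,-9],
    [0,0,-12],
    [0,0,-12],
    [0,0,-12],
    [0,0,-10],
    [0,0,0],
    [0,0,0],
    [0,0,0],
  ],
  angular=[
    [0,0,0],
    [0,0,0],
    [0,0,0],
    [0,0,0],
    [0,0,0],
    [0,0,0],
    [0,0,0],
    [0,0,0],
  ],
)

```text
t: 9.82
eef_pos: [0.4627, -0.181, 0.2469]
tool_rot: [-3.141, -0.0, 0.001]
contact_force: [-0.7, 0.4, -1.5]
finger_gap: 0.0249
grip_force: 59.2
```

Request:
apply_moves(
  xyz=[
    [0,0,9],
    [0,0,12],
    [0,0,12],
    [0,0,12],
    [0,0,10],
    [0,0,0],
    [0,0,0],
    [0,0,0],
  ],
  angular=[
    [0,0,0],
    [0,0,0],
    [0,0,0],
    [0,0,0],
    [0,0,0],
    [0,0,0],
    [0,0,0],
    [0,0,0],
  ],
)

```text
t: 10.48
eef_pos: [0.4628, -0.1811, 0.1926]
tool_rot: [3.141, 0.0, 0.001]
contact_force: [0.5, -0.4, -0.0]
finger_gap: 0.0245
grip_force: 59.2
```

All three strokes are done. Lifting out and returning to the holder.

Request:
apply_moves(
  xyz=[
    [0,0,-10],
    [0,0,-20],
    [0,0,-20],
    [0,0,-20],
    [0,0,-20],
    [0,0,-20],
    [0,0,-15],
    [0,0,0],
  ],
  angular=[
    [0,0,0],
    [0,0,0],
    [0,0,0],
    [0,0,0],
    [0,0,0],
    [0,0,0],
    [0,0,0],
    [0,0,0],
  ],
)

```text
t: 11.15
eef_pos: [0.4634, -0.1814, 0.3231]
tool_rot: [3.138, 0.0, 0.012]
contact_force: [0.7, 0.2, -0.5]
finger_gap: 0.0244
grip_force: 59.3
```

Request:
apply_moves(
  xyz=[
    [0,-20,0],
    [-1,-30,0],
    [-1,-30,0],
    [-1,-30,0],
    [-1,-30,0],
    [-1,-30,0],
    [-1,-30,0],
    [-1,-30,0],
  ],
  angular=[
    [0,0,0],
    [0,0,0],
    [0,0,0],
    [0,0,0],
    [0,0,0],
    [0,0,0],
    [0,0,0],
    [0,0,0],
  ],
)

```text
t: 11.82
eef_pos: [0.4553, 0.0504, 0.3173]
tool_rot: [-3.142, -0.0, -0.001]
contact_force: [0.7, 0.6, -1.5]
finger_gap: 0.0246
grip_force: 59.3
```

Request:
apply_moves(
  xyz=[
    [-1,-30,0],
    [-1,-30,0],
    [-1,-30,0],
    [-1,-20,0],
    [0,-14,0],
    [0,0,0],
    [0,0,0],
    [0,0,0],
  ],
  angular=[
    [0,0,0],
    [0,0,0],
    [0,0,0],
    [0,0,0],
    [0,0,0],
    [0,0,0],
    [0,0,0],
    [0,0,0],
  ],
)

```text
t: 12.48
eef_pos: [0.4517, 0.1724, 0.3173]
tool_rot: [3.141, 0.0, 0.0]
contact_force: [0.5, -0.0, -2.1]
finger_gap: 0.0245
grip_force: 59.5
```

```bash
sed 's/"rim",.100,.112/"rim",.079,.091/' chk.py > chk2.py; python3 chk2.py k2
```

```text
tcp [0.4517 0.1724 0.3173] 12.4833
top
  rim 76 mean [0.4413 0.1483 0.0842] mid [0.4469 0.1559 0.0845] ptp [0.073 0.04  0.01 ]
  tuft 312 mean [0.4408 0.1543 0.1855] mid [0.4426 0.1587 0.1722] ptp [0.056 0.037 0.054]
scene
  rim 140 mean [0.4541 0.1714 0.0828] mid [0.4533 0.1712 0.0846] ptp [0.077 0.079 0.011]
  tuft 678 mean [0.4606 0.1608 0.178 ] mid [0.4535 0.1709 0.1706] ptp [0.066 0.07  0.056]
  stem 77 mean [0.4537 0.169  0.2376] mid [0.4524 0.1697 0.2369] ptp [0.011 0.011 0.059]
  handle 108 mean [0.4571 0.1643 0.2919] mid [0.453  0.1666 0.2901] ptp [0.024 0.021 0.034]
wrist
  rim 468 mean [0.4757 0.1738 0.0849] mid [0.4694 0.1737 0.0832] ptp [0.042 0.077 0.008]
  tuft 5655 mean [0.4574 0.1731 0.1906] mid [0.4523 0.1732 0.172 ] ptp [0.065 0.067 0.054]
  stem 412 mean [0.4549 0.173  0.2379] mid [0.4538 0.1729 0.2357] ptp [0.005 0.01  0.057]
  handle 820 mean [0.4612 0.1727 0.2969] mid [0.4584 0.1727 0.2904] ptp [0.012 0.026 0.034]
```

View pics/k2.png

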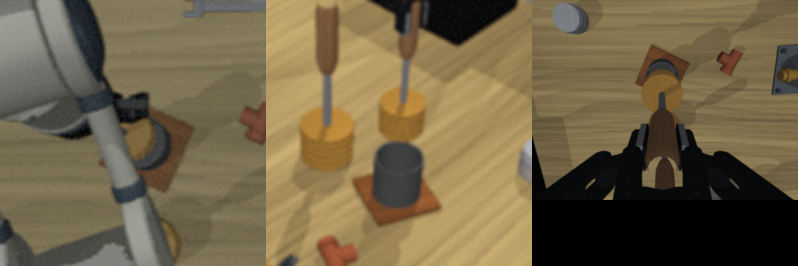

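The brush is upright above the pipe, and both cameras put the tuft and rim centres within 1 mm of each other. Lowering.

Request:
apply_moves(
  xyz=[
    [0,0,12],
    [0,0,18],
    [0,0,15],
    [0,0,10],
    [0,0,10],
    [0,0,10],
    [0,0,0],
    [0,0,0],
  ],
  angular=[
    [0,0,0],
    [0,0,0],
    [0,0,0],
    [0,0,0],
    [0,0,0],
    [0,0,0],
    [0,0,0],
    [0,0,0],
  ],
)

```text
t: 13.3
eef_pos: [0.4515, 0.1728, 0.242]
tool_rot: [3.141, 0.0, -0.001]
contact_force: [0.0, 0.9, -1.8]
finger_gap: 0.0244
grip_force: 59.4
```

Request:
apply_moves(
  xyz=[
    [0,0,10],
    [0,0,12],
    [0,0,12],
    [0,0,10],
    [0,0,8],
    [0,0,3],
    [0,0,0],
    [0,0,0],
  ],
  angular=[
    [0,0,0],
    [0,0,0],
    [0,0,0],
    [0,0,0],
    [0,0,0],
    [0,0,0],
    [0,0,0],
    [0,0,0],
  ],
)

```text
t: 13.97
eef_pos: [0.4516, 0.173, 0.1871]
tool_rot: [3.142, 0.001, -0.0]
contact_force: [0.5, -0.2, -0.8]
finger_gap: 0.0247
grip_force: 59.6
```

Release and retreat straight up.

Request:
apply_moves(
  xyz=[
    [0,0,0],
    [0,0,0],
    [0,0,0],
    [0,0,0],
    [0,0,0],
    [0,0,0],
    [0,0,0],
    [0,0,0],
  ],
  angular=[
    [0,0,0],
    [0,0,0],
    [0,0,0],
    [0,0,0],
    [0,0,0],
    [0,0,0],
    [0,0,0],
    [0,0,0],
  ],
  claw=85,
)

```text
t: 14.63
eef_pos: [0.4516, 0.173, 0.1873]
tool_rot: [-3.142, -0.0, -0.0]
contact_force: [-0.4, -0.8, 0.2]
finger_gap: 0.0845
grip_force: 0.0
```

Request:
apply_moves(
  xyz=[
    [0,0,-10],
    [0,0,-20],
    [0,0,-20],
    [0,0,-20],
    [0,0,-20],
    [0,0,-20],
    [0,0,-20],
    [0,0,-10],
  ],
  angular=[
    [0,0,0],
    [0,0,0],
    [0,0,0],
    [0,0,0],
    [0,0,0],
    [0,0,0],
    [0,0,0],
    [0,0,0],
  ],
)

```text
t: 15.3
eef_pos: [0.4519, 0.173, 0.331]
tool_rot: [-3.14, -0.0, -0.007]
contact_force: [0.2, -0.2, 0.6]
finger_gap: 0.0849
grip_force: 0.0
```

Run:
```python
from h import *
c=camera("scene");W=cloud(c);d=np.hypot(W[...,0]-.452,W[...,1]-.173)
print(robot.read_state()["eef_pos"])
for lo,hi in((.1,.13),(.15,.18),(.19,.22),(.225,.24)):
    P=W[(d<.045)&(W[...,2]>lo)&(W[...,2]<hi)];print(lo,len(P),P.mean(0).round(4) if len(P) else '',P[:,2].max() if len(P) else '')
```

```text
[0.45207999 0.17308663 0.33190577]
0.1 31 [0.4534 0.1704 0.1144] 0.128734033543562
0.15 80 [0.4569 0.1655 0.1661] 0.17983999455881178
0.19 96 [0.4566 0.1657 0.2041] 0.21945534125040592
0.225 25 [0.4567 0.1671 0.2284] 0.2326579496034475
```

The brush is standing upright and released. Now I'll close the fingers and go behind the lid.

Request:
apply_moves(
  xyz=[
    [8,15,0],
    [16,30,0],
    [16,30,0],
    [16,30,0],
    [16,30,0],
    [16,30,0],
    [16,30,0],
    [16,30,0],
  ],
  angular=[
    [0,0,0],
    [0,0,0],
    [0,0,0],
    [0,0,0],
    [0,0,0],
    [0,0,0],
    [0,0,0],
    [0,0,0],
  ],
  claw=0,
)

```text
t: 16.02
eef_pos: [0.5721, -0.0536, 0.3264]
tool_rot: [-3.141, -0.0, 0.002]
contact_force: [0.7, 0.9, 0.1]
finger_gap: 0.0001
grip_force: 0.0
```

Request:
apply_moves(
  xyz=[
    [16,30,0],
    [16,30,0],
    [16,30,0],
    [16,30,0],
    [6,0,0],
    [0,0,0],
    [0,0,0],
  ],
  angular=[
    [0,0,0],
    [0,0,0],
    [0,0,0],
    [0,0,0],
    [0,0,0],
    [0,0,0],
    [0,0,0],
  ],
)

```text
t: 16.6
eef_pos: [0.6417, -0.1717, 0.326]
tool_rot: [-3.141, -0.0, 0.003]
contact_force: [-0.4, -0.3, 0.3]
finger_gap: 0.0003
grip_force: 0.0
```

Request:
apply_moves(
  xyz=[
    [0,0,15],
    [0,0,20],
    [0,0,20],
    [0,0,20],
    [0,0,20],
    [0,0,20],
    [0,0,20],
    [0,0,6],
  ],
  angular=[
    [0,0,0],
    [0,0,0],
    [0,0,0],
    [0,0,0],
    [0,0,0],
    [0,0,0],
    [0,0,0],
    [0,0,0],
  ],
)

```text
t: 17.27
eef_pos: [0.6402, -0.1699, 0.1831]
tool_rot: [-3.14, -0.003, 0.007]
contact_force: [-0.6, -0.5, -1.2]
finger_gap: 0.0002
grip_force: 0.0
```

Request:
apply_moves(
  xyz=[
    [-10,0,0],
    [-12,0,0],
    [-12,0,0],
    [-12,0,0],
    [-12,0,0],
    [-12,0,0],
    [-12,0,0],
    [-12,0,0],
  ],
  angular=[
    [0,0,0],
    [0,0,0],
    [0,0,0],
    [0,0,0],
    [0,0,0],
    [0,0,0],
    [0,0,0],
    [0,0,0],
  ],
)

```text
t: 17.93
eef_pos: [0.5477, -0.1711, 0.1886]
tool_rot: [3.14, 0.003, 0.006]
contact_force: [2.1, -0.9, 0.7]
finger_gap: -0.0003
grip_force: 0.9
```

Request:
apply_moves(
  xyz=[
    [-7,0,0],
    [-7,0,2],
    [-10,0,1],
    [-10,0,1],
    [-10,0,2],
    [-11,0,3],
    [-9,0,5],
    [-8,0,6],
  ],
  angular=[
    [0,0,0],
    [0,0,0],
    [0,0,0],
    [0,0,0],
    [0,0,0],
    [0,0,0],
    [0,0,0],
    [0,0,0],
  ],
)

```text
t: 18.6
eef_pos: [0.4755, -0.172, 0.1672]
tool_rot: [3.14, 0.001, 0.003]
contact_force: [1.7, -1.8, 2.0]
finger_gap: 0.0001
grip_force: 0.9
```

Request:
apply_moves(
  xyz=[
    [-7,0,8],
    [-7,0,8],
    [-5,0,9],
    [-4,0,10],
    [-3,0,10],
    [0,0,4],
    [0,0,0],
  ],
  angular=[
    [0,0,0],
    [0,0,0],
    [0,0,0],
    [0,0,0],
    [0,0,0],
    [0,0,0],
    [0,0,0],
  ],
)

```text
t: 19.18
eef_pos: [0.449, -0.1715, 0.1156]
tool_rot: [-3.14, -0.001, 0.004]
contact_force: [-0.1, -0.8, -0.9]
finger_gap: -0.0004
grip_force: 0.0
```

Request:
apply_moves(
  xyz=[
    [0,0,1],
    [0,0,1],
    [0,0,0.5],
    [0,0,0],
    [0,0,0],
  ],
  angular=[
    [0,0,0],
    [0,0,0],
    [0,0,0],
    [0,0,0],
    [0,0,0],
  ],
)

```text
t: 19.6
eef_pos: [0.4499, -0.172, 0.115]
tool_rot: [3.142, 0.001, 0.0]
contact_force: [-0.7, 0.4, 0.9]
finger_gap: -0.0002
grip_force: 0.0
```

```bash
cat > lid.py <<'E'
from h import *
c=camera("scene");cv2.imwrite("pics/l1.png",cv2.resize(c["image"][190:310,150:310],None,fx=4,fy=4,interpolation=cv2.INTER_CUBIC))
W=cloud(c);d=np.hypot(W[...,0]-.462,W[...,1]+.18)
P=W[(d<.042)&(W[...,2]>.1)&(W[...,2]<.14)]
A=np.c_[P[:,:2]-[.517,-.18],np.ones(len(P))]
for _ in range(3):
    k=np.linalg.lstsq(A,P[:,2],rcond=None)[0];r=abs(P[:,2]-A@k)<.004;P,A=P[r],A[r]
print(len(P),k.round(4),P[:,2].min(),P[:,2].max())
E
python3 lid.py
```

```text
543 [-0.052  0.03   0.113] 0.11017753967116739 0.12067515561237464
```

View pics/l1.png

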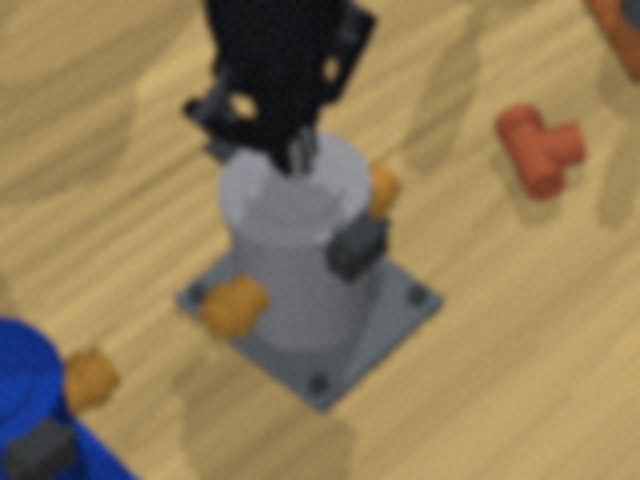

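The lid lies almost flat on the pot (305,190), with a slope of about 0.05 still left. I'll press nearer the tab until the force rises.

Request:
apply_moves(
  xyz=[
    [0,0,-10],
    [-15,0,0],
    [-12,0,0],
    [0,0,6],
    [0,0,4],
    [0,0,2],
    [0,0,0],
  ],
  angular=[
    [0,0,0],
    [0,0,0],
    [0,0,0],
    [0,0,0],
    [0,0,0],
    [0,0,0],
    [0,0,0],
  ],
)

```text
t: 20.23
eef_pos: [0.423, -0.1722, 0.1139]
tool_rot: [3.141, 0.0, 0.001]
contact_force: [-4.2, 0.5, 7.7]
finger_gap: -0.0002
grip_force: 3.9
```

Request:
apply_moves(
  xyz=[
    [0,0,1],
    [0,0,1],
    [0,0,0],
    [0,0,0],
  ],
  angular=[
    [0,0,0],
    [0,0,0],
    [0,0,0],
    [0,0,0],
  ],
)

```text
t: 20.57
eef_pos: [0.4231, -0.1722, 0.1137]
tool_rot: [3.14, 0.001, 0.001]
contact_force: [-7.6, 3.4, 16.6]
finger_gap: -0.0002
grip_force: 8.0
```

Request:
apply_moves(
  xyz=[
    [0,0,-10],
    [0,0,-30],
    [0,0,-40],
    [0,0,-40],
    [0,0,-40],
    [0,0,-40],
    [0,0,0],
    [0,0,0],
  ],
  angular=[
    [0,0,0],
    [0,0,0],
    [0,0,0],
    [0,0,0],
    [0,0,0],
    [0,0,0],
    [0,0,0],
    [0,0,0],
  ],
)

```text
t: 21.23
eef_pos: [0.424, -0.1724, 0.3139]
tool_rot: [3.139, 0.001, 0.008]
contact_force: [-0.3, -0.2, -0.8]
finger_gap: -0.0002
grip_force: 0.0
```

```bash
sed -i 's/l1.png/l2.png/' lid.py; python3 lid.py
python3 - <<'E'
from h import *
for n in("top","wrist"):
    W=cloud(camera(n))
    for nm,lo,hi in(("free",.405,.43),("mid",.45,.475),("hinge",.48,.5)):
        P=W[(W[...,0]>lo)&(W[...,0]<hi)&(abs(W[...,1]+.178)<.018)&(W[...,2]>.09)&(W[...,2]<.15)]
        print(n,nm,len(P),np.median(P[:,2]).round(4) if len(P) else '')
c=camera("scene");W=cloud(c);d=np.hypot(W[...,0]-.452,W[...,1]-.173)
P=W[(d<.03)&(W[...,2]>.15)];print(P.mean(0).round(3),P[:,2].max(),robot.read_state()["t"])
cv2.imwrite("pics/end.png",c["image"])
E
```

```text
725 [-0.011   0.0013  0.1138] 0.11023958219768684 0.11841332068901818
top free 38 0.1131
top mid 6 0.115
top hinge 61 0.1129
wrist free 820 0.1143
wrist mid 1098 0.1174
wrist hinge 941 0.115
[0.457 0.166 0.194] 0.23266932469374565 21.4333
```

View pics/end.png

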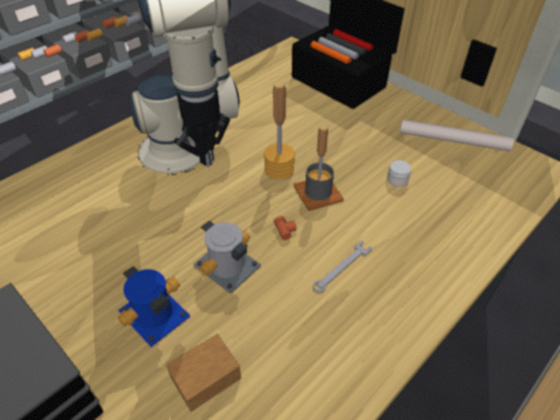

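The picture shows the lid flat on the grey pot (225,240), with a slope of about 0.01. The brush is upright in its holder (320,170) and the bystanders look unmoved. Handing in.

```bash
python3 -c "
from rig import workorder
print(workorder.close_job())"
```

```text
the job is handed in; nothing more can be done
None
```

I handed the job in at about 21 s on the robot's clock: the canister is scrubbed three times, the brush is released upright in its holder, the lid is shut (measured slope about 0.01 rad), and the other things look unmoved in the last picture; the hand-in returned no verdict.

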